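# Load a plate into the drill jig and latch it

## Task

Slide the flat steel plate along the bed of the drill jig, under the bridge and fully home against the end stop. Then slide the jig's latch all the way to the end of its travel so that its bar lies behind the plate and keeps it in. Leave the hammer, the tin and the steel bowl where they are.

Things in the scene. Friction and masses are not known exactly. Their poses are not given: they have to be found in the camera images.
- plate: loose flat rectangular steel plate, about 0.7 kg, 130 mm long (x) by 90 mm wide (y) by 8 mm thick (z), lying on the bed of the drill jig in front of the slot, somewhat off line; origin at the centre of its underside, +x its leading end (the two corners there are clipped by 12 mm), z up
- jig: low dark grey drill jig fixed to the bench. Origin on the bench under the middle of the slot mouth, +x the way into the slot, z up. Bed: flat, top 15 mm above the bench, x = -250 to +130 mm, y = -90 to +90 mm; a side arm of it carries the latch at -y. A dark steel bridge with two brass bushings crosses the slot (x = 10 to 62 mm, underside 11 mm, top 21 mm, bushings 28 mm above the bed)
- slot_mouth (a point): middle of the slot mouth at the height of the bed's top; axes as the jig. The slot is 95 mm wide between two dark steel cheeks (11 mm high above the bed, 16 mm thick, jig x from 0 to 125 mm); in front of the mouth (x = -22 to 0 mm) they flare outward by 12 mm a side
- slot_end (a point): middle of the face of the end stop, at bed height, at the jig's x = 105 mm (the stop is 22 mm high). A plate fully home touches it: its origin is then at the jig's x = 40 mm, y = 0, and its rear edge sticks out of the slot to x = -25 mm
- latch (a joint): slide of the latch in m along the jig's +y: 0 to 0.01 open, 0.05 closed at its end stop; friction about 2 N. A steel bar at jig x = -46 to -30 mm, 85 mm long along y, top 13 mm above the bed, that moves across the front of the slot from its -y side and passes 5 mm behind a plate that is fully home. Bar's tip at jig y = -72 mm when 0, at -22 mm when closed
- latch_grip (a point): middle of the top of the latch's upright black grip, 52 mm above the bed; the grip is 30 mm along the jig's x, 14 mm along y, and stands from 13 to 52 mm above the bed; at latch value 0 it is at the jig's x = -38, y = -114.5 mm; it moves along the jig's +y as the latch closes
- hammer: bystander: hammer with 280 mm handle lying on the bench; origin under the middle
- tin: bystander: closed round aluminium tin, 72 mm across, 90 mm high, origin at the centre of its underside
- rivets: bystander: round steel bowl, 90 mm across, 50 mm high, origin at the centre of its underside
Mind the look-alikes: they are no part of the job. Leave any brown or pink look-alike of the plate alone.

How it is judged (in metres and radians):
On the way, in this order (a step that is already met when the one before it is completed fails the run):
1. the plate is fully home in the slot, against the end stop (x of plate in the frame of jig above 0.036 m and y of plate in the frame of jig between -0.006 and 0.006 m and z of plate in the frame of jig below 0.02 m and value of joint latch below 0.025 m), for 0.2 s.
2. the latch is slid to its end stop (value of joint latch above 0.046 m), for 0.2 s.
At the end, for the whole second after the job is handed in: The plate lies flat and still in the slot, its origin 34 to 44 mm in from the mouth (40 is home), within 6 mm and 0.07 rad of the slot's middle line; the latch is at 46 mm or more of its 50. The plate was home (36 mm) before the latch passed 25 mm (x of plate in the frame of jig between 0.034 and 0.044 m and y of plate in the frame of jig between -0.006 and 0.006 m and z of plate in the frame of jig between 0.011 and 0.02 m and angle between the x axis of plate and the x axis of jig, either way round below 0.07 rad and value of joint latch above 0.046 m and linear speed of plate below 0.02 m/s); the robot touches nothing.
It fails at once if the hammer is moved by more than 30 mm (distance of hammer from where it was at the start of the episode above 0.03 m).
It fails at once if the tin is moved by more than 30 mm (distance of tin from where it was at the start of the episode above 0.03 m).
It fails at once if the bowl is moved by more than 30 mm (distance of rivets from where it was at the start of the episode above 0.03 m).
It also fails if it takes over 64 s, if anything falls off the work surface, if the arm or the gripper's body presses on something with over 40 N, if the wrist force passes 120 N, or if a joint passes its speed limit or range.

## Robot

A 7-joint arm with a two-finger parallel gripper is mounted at the origin on the work surface. World frame = base frame: x ahead of the robot, y to its left, z up, the work surface at z = 0. Lengths are in mm, angles in rad, forces in N, time in s.
With the tool pointing down it reaches from about 400 to 875 mm from the base axis. Payload 4.4 kg.
Tool frame: the origin (TCP) lies midway between the tips of the shut fingers; the grasp point (between the pads) lies 19 mm behind it; z points along the fingers, y is the line along which they close (so a half turn about z gives the same grasp; the last joint's range is limited). The gripper opens to 85 mm and grips with 20 to 120 N. Pads are 22 mm wide; open, the fingers measure 114 mm over their backs; the gripper's body (76 mm by 85 mm) begins 54 mm behind the grasp point. The pads swing forward as they close: fully open they stand 13 mm farther back than shut.
Start: joints at [-1.203, 0.628, 0.038, 1.517, -0.027, 0.996, -0.02], TCP at [273.188, 589.819, 231.313] pointing down, gripper open.
Joint ranges: [-3.06, 3.06], [-0.37, 2.12], [-1.25, 1.32], [0.18, 2.47], [-1.1, 4.24], [0.23, 1.98], [-2.94, 2.94]. Speed limits (rad/s): [2.57, 2.57, 3.14, 3.14, 3.14, 3.14, 3.14].

## Interface

Orientations are given as [roll, pitch, yaw] about the fixed x, y, z axes, in that order (R = Rz(yaw) Ry(pitch) Rx(roll)).
In Python, from cell import ctrl gives the robot as it stands.
- The arm moves only by the shell command python3 -m crank 'ROWS' [OPENING]. ROWS is JSON, a list that holds one entry, the list of rows, each a list of 4 numbers: the shift along the tool's x, y, z normalised to -1 to 1, where 1 is 2.5 cm, then the turn about the tool's z normalised to -1 to 1, where 1 is 0.08 rad. In form: [[[dx, dy, dz, turn], ...]]. A call has 1 to 12 rows; each row shifts and turns the commanded pose from where the row before left it, along the tool's axes as they then stand; what a row does not reach is not made up. A row lasts 1/12 s, in which the tool goes at most 41.7 mm and 7.16 degrees, less where a joint would pass 70% of its speed; a pose out of reach is approached as far as the arm can. A call with a number of a shift or a turn outside -1 to 1 is refused whole. A call with a gripper value outside its range is refused whole. OPENING is the closure, from -1 (fully open) to 1 (shut), set as the call begins (- or left out, the last holds). The fingers move at their own pace and stop on an object; the grip force is fixed at half the most. Time passes only in rows, so rows that do not move let the fingers close. It gives the time, the measured TCP pose, the force, the opening and the grip force at its end, in the units of the state.
- ctrl.read_state(): the state, without advancing time (a new reading comes with each control period).
- ctrl.get_image(name): name is "side" or "top" or "wrist"; returns a dict with "img" (420x560x3 uint8, red, green, blue), "intrinsics" (3x3 intrinsics, pixels), "extrinsics" (4x4, takes a point from camera to world coordinates). Camera axes: x right, y up, looking along -z (the intrinsics and any distortion apply to the point x, -y, -z); pixel columns grow to the right and rows downward; lengths in mm; the calibration is good to about 2 mm. A picture is of the moment at which its call begins. There is no depth.
- ctrl.finish_job(): hands the job in; it is judged then, once.
Trained networks look in the newest picture that a camera, given by its name, has taken for a name from the list of things; names that differ only in an ending like _2 or _b are one class to them, and where a whole thing is asked for, a point or a joint stands for the part that bears it (a point fixed in the world has none). Each returns a list of dicts, best first, with "confidence" (0 to 1); they miss things now and then, are a little off and sometimes report something else, mostly with a low value. They report only what shows in the picture. A call takes as long as a camera call. They do not tell look-alikes from the thing itself.
- ctrl.find_in(camera, target): "position" ([row, column] in pixels, amid what is visible of it).
- ctrl.trace(camera, target): "mask" (420x560 bool, what is visible of it) and "position" ([row, column] in pixels, amid what is visible of it).
- ctrl.place_of(camera, target): "position" ([row, column] in pixels: a listed point, or the origin of a listed thing).
The state is a dict: "clock": time; "qpos": joint angles; "qd": joint speeds; "tau": joint torques, N m; "eef_pos": TCP position; "tool_rot": TCP orientation; "force": force on the tool from outside, world axes, zero at the start; "torque": the same for the moment, N m; "width": finger opening in mm; "gripper_force": force on a finger pad.
Only numpy, scipy, OpenCV 4.12 (cv2) and the standard library are available. Lean on these libraries where they do the work, as an engineer would, in place of code of your own. Each camera call takes 0.05 s, during which the arm holds its last target. There are 200 camera calls.

## Working session

There is one attempt and no reset: what is moved stays moved. The work goes in short steps, Python scripts to look and compute and a shell command to move; the robot and the scene stay as the last step left them, time stands still between calls to the robot, and variables do not carry over. Pictures are saved under pics/ and viewed, at most 11 in all, crops included, and the job is handed in when it is done.

```bash
ls; mkdir -p pics
cat > h.py <<'E'
import numpy as np, cv2
from cell import ctrl
def cam(n):
    d=ctrl.get_image(n); return d
def ray(d,rc,z):
    K=np.array(d["intrinsics"]);E=np.array(d["extrinsics"])
    v=np.linalg.inv(K)@[rc[1],rc[0],1]; v=E[:3,:3]@[v[0],-v[1],-v[2]]; o=E[:3,3]
    return o+v*(z-o[2])/v[2]
def save(d,p,crop=None,s=1):
    im=d["img"][:,:,::-1]
    if crop: r0,r1,c0,c1=crop; im=im[r0:r1,c0:c1]
    cv2.imwrite(p,cv2.resize(im,None,fx=s,fy=s,interpolation=cv2.INTER_CUBIC))
E
python3 - <<'E'
from h import *
print(ctrl.read_state())
for n in ("top","side"):
    d=cam(n); save(d,f"pics/{n}0.png"); print(n,np.array(d["extrinsics"])[:3,3])
    for t,z in (("plate",15),("jig",0),("slot_mouth",15),("slot_end",15),("latch_grip",67),("hammer",0),("tin",0),("rivets",0)):
        for r in ctrl.place_of(n,t)[:3]:
            print(n,t,round(r["confidence"],2),np.round(r["position"]),np.round(ray(d,r["position"],z)))
E
```

```text
pics
{'clock': 0.0, 'qpos': array([-1.20276978,  0.62935195,  0.03844845,  1.51834964, -0.02698864,
        0.99629382, -0.01999318]), 'qd': array([0.00040123, 0.0019074 , 0.00010723, 0.00028199, 0.00150131,
       0.00034028, 0.00158199]), 'tau': array([-3.06420116e-04, -5.63412058e+01,  1.22580808e+00, -1.93452877e+01,
        1.09119981e-02,  1.03437810e-02, -3.10578025e-05]), 'eef_pos': array([272.94657192, 589.23876033, 230.39130393]), 'tool_rot': array([-3.13970850e+00,  3.81341923e-05,  2.70777431e+00]), 'force': array([-0.26791619,  0.18127988, -0.13774644]), 'torque': array([-0.01422868,  0.02349103, -0.01853022]), 'gripper_force': 0.0, 'width': 85.19767585671372}
top [ 467.88073875  -61.42364111 1456.22863649]
top plate 0.9 [294. 161.] [304. 268.  15.]
top plate 0.8 [222. 291.] [ 523. -122.   15.]
top plate 0.65 [287. 368.] [ 332. -356.   15.]
top jig 0.78 [225. 240.] [514.  35.   0.]
top slot_mouth 0.94 [224. 241.] [517.  32.  15.]
top slot_end 0.68 [230. 205.] [498. 140.  15.]
top slot_end 0.21 [135. 186.] [788. 206.  15.]
top latch_grip 0.66 [184. 243.] [633.  23.  67.]
top latch_grip 0.38 [160. 311.] [ 705. -177.   67.]
top latch_grip 0.31 [223. 238.] [516.  37.  67.]
top hammer 0.57 [200. 380.] [ 596. -396.    0.]
top hammer 0.52 [223. 293.] [ 521. -127.    0.]
top tin 0.57 [158. 312.] [ 725. -186.    0.]
top rivets 0.85 [133. 185.] [796. 212.   0.]
side [272.18616776 476.15703639 774.53483751]
side plate 0.98 [191. 405.] [ 335. -332.   15.]
side plate 0.74 [214. 312.] [ 515. -129.   15.]
side plate 0.57 [406. 312.] [311. 274.  15.]
side jig 0.68 [262. 282.] [515.  27.   0.]
side slot_mouth 0.56 [257. 283.] [514.  22.  15.]
side slot_end 0.8 [295. 269.] [491. 124.  15.]
side latch_grip 0.86 [217. 242.] [637.   5.  67.]
side hammer 0.64 [149. 327.] [ 597. -395.    0.]
side tin 0.72 [176. 251.] [ 734. -180.    0.]
side rivets 0.73 [264. 134.] [808. 205.   0.]
```

View pics/top0.png

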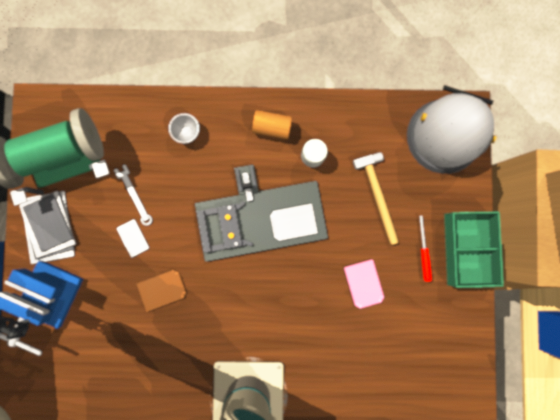

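View pics/side0.png

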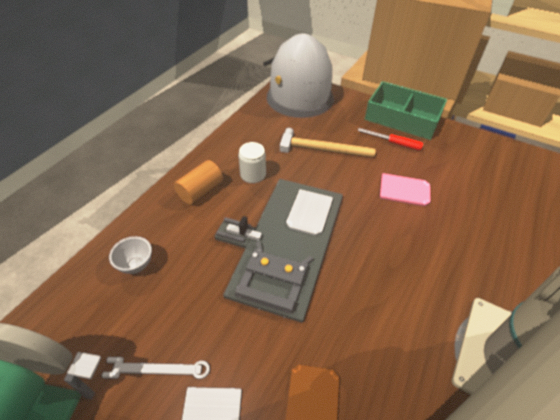

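The top view shows three plate-like things: brown at (294,161), pink at (287,368), and the light steel plate on the jig's bed at (222,291). There is also a white card at (132,238). I choose (222,291), the one lying on the bed. The bridge with its brass bushings is near (222,229) and the latch near (184,246). Next is a close crop, and masks for a finer measurement.

Run:
```python
from h import *
d=cam("top"); save(d,"pics/top_crop.png",(155,270,180,340),5)
P=[]
for t in ("plate","jig"):
    for r in ctrl.trace("top",t)[:4]:
        m=r["mask"].astype(np.uint8); (c,s,a)=cv2.minAreaRect(cv2.findNonZero(m))
        z=23 if t=="plate" else 15
        b=cv2.boxPoints((c,s,a)); w=np.array([ray(d,(q[1],q[0]),z)[:2] for q in b])
        print(t,round(r["confidence"],2),np.round(c),np.round(w).tolist(),m.sum(),"centre",w.mean(0).round(1),"edges",[ (round(float(np.hypot(*(w[(i+1)%4]-w[i]))),1), round(float(np.arctan2(*(w[(i+1)%4]-w[i])[::-1])),3)) for i in range(2)])
# bright pixels on bed
g=d["img"].min(2)[190:250,262:325]; m=np.uint8(g>150); 
r=cv2.minAreaRect(cv2.findNonZero(m)); b=cv2.boxPoints(r)+[262,190]
w=np.array([ray(d,(q[1],q[0]),23)[:2] for q in b]); print("bright",w.round(),w.mean(0))
```

```text
plate 0.88 [292. 222.] [[555.0, -51.0], [582.0, -181.0], [491.0, -199.0], [464.0, -70.0]] 1281 centre [ 522.9 -125.2] edges [(132.2, -1.366), (92.6, -2.943)]
plate 0.79 [363. 283.] [[392.0, -278.0], [418.0, -365.0], [293.0, -401.0], [267.0, -315.0]] 1253 centre [ 342.6 -339.7] edges [(90.4, -1.283), (130.6, -2.862)]
plate 0.58 [161. 290.] [[335.0, 344.0], [383.0, 222.0], [298.0, 187.0], [251.0, 309.0]] 1316 centre [316.6 265.4] edges [(131.0, -1.2), (91.3, -2.757)]
jig 0.89 [258. 207.] [[667.0, 194.0], [740.0, -184.0], [473.0, -233.0], [403.0, 141.0]] 6692 centre [570.6 -20.5] edges [(384.4, -1.38), (270.9, -2.961)]
bright [[ 557.  -50.]
 [ 585. -184.]
 [ 491. -203.]
 [ 463.  -70.]] [ 523.97089094 -126.79087251]
```

View pics/top_crop.png

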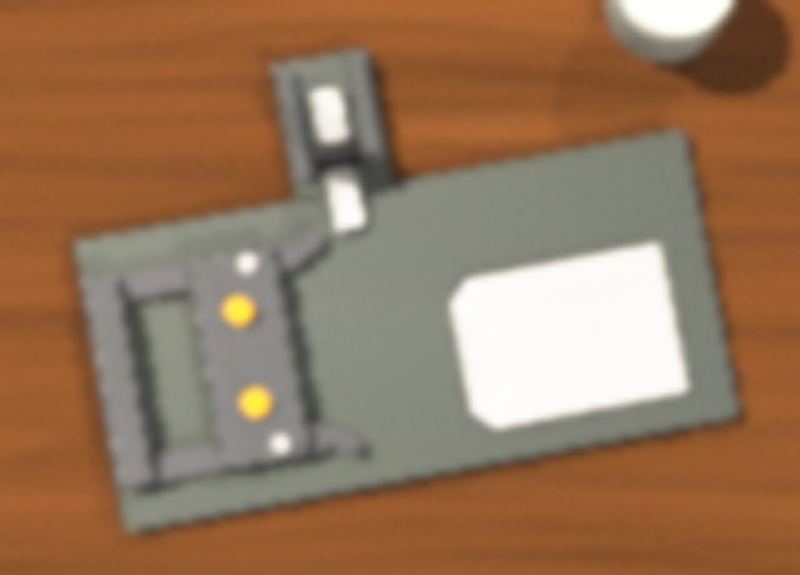

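The choice holds: the crop shows clipped corners towards the slot and bare steel, about 132 x 92 mm. The jig's mouth is near (515,30) with yaw about 1.757. The plate is at about jig (-154, +21) and nearly parallel to the slot. I'll push it sideways by 21 mm first, then push it in from behind.

```bash
cat >> h.py <<'E'
M=np.array([515.3,30.0]); YJ=1.757
def jig(p):
    c,s=np.cos(YJ),np.sin(YJ); v=np.asarray(p)[:2]-M; return np.array([c*v[0]+s*v[1],-s*v[0]+c*v[1]])
def world(x,y):
    c,s=np.cos(YJ),np.sin(YJ); return M+[c*x-s*y,s*x+c*y]
def st():
    s=ctrl.read_state(); print("t",s["clock"],"jig",jig(s["eef_pos"]).round(1),"z",s["eef_pos"][2].round(1),"yaw-jig",round(s["tool_rot"][2]-YJ,3),"F",s["force"].round(1),"w",round(s["width"],1))
E
python3 -m crank '[[[0,0,0,-0.97],[0,0,0,-0.97],[0,0,0,-0.97],[0,0,0,-0.97],[0,0,0,-0.97],[0,0,0,-0.97],[0,0,0,-0.97],[0,0,0,-0.96],[-0.9,0,0,0],[-0.9,0,0,0],[0,0,0,0]]]' 0
python3 -c "from h import *;st()"
```

```text
clock: 1.97
eef_pos: [323.5, 597.4, 231.2]
tool_rot: [-3.141, 0.005, -2.961]
force: [0.3, -0.2, 0.1]
width: 42.8
gripper_force: 0.0
t 1.9667 jig [593.1  83.4] z 231.2 yaw-jig -4.718 F [ 0.3 -0.2  0.1] w 42.8
```

```bash
python3 -m crank '[[[0,-1,0,0],[0,-1,0,0],[0,-1,0,0],[0,-1,0,0],[0,-1,0,0],[0,-1,0,0],[0,-1,0,0],[0,-1,0,0],[0,-1,0,0],[0,-1,0,0],[0,-1,0,0],[0,-1,0,0]]]' 
python3 -m crank '[[[0,-1,0,0],[0,-1,0,0],[0,-1,0,0],[0,-1,0,0],[0,-1,0,0],[0,-1,0,0],[0,-1,0,0],[0,-1,0,0],[0,-1,0,0],[0,-1,0,0],[0,-1,0,0],[0,-1,0,0]]]'
python3 -m crank '[[[0,-1,0,0],[0,-1,0,0],[0,-1,0,0],[0,-1,0,0],[0,-1,0,0],[0,-0.8,0.8,0],[0.5,0,0.8,0],[0.3,0,0.8,0],[0,0,0.8,0],[0,0,0.8,0],[0,0,0,0]]]'
python3 - <<'E'
from h import *
st()
d=cam("wrist"); save(d,"pics/w1.png")
for t,z in (("plate",15),("slot_mouth",15)):
    for r in ctrl.place_of("wrist",t)[:2]: print(t,r["confidence"],jig(ray(d,r["position"],z)).round(1))
for r in ctrl.trace("wrist","plate")[:2]:
    m=r["mask"].astype(np.uint8);b=cv2.boxPoints(cv2.minAreaRect(cv2.findNonZero(m))); print([jig(ray(d,(q[1],q[0]),23)).round(1).tolist() for q in b])
E
```

```text
clock: 2.97
eef_pos: [373.0, 302.2, 231.5]
tool_rot: [3.141, 0.0, -2.955]
force: [0.8, -0.1, 0.1]
width: 42.7
gripper_force: 0.0
clock: 3.97
eef_pos: [428.6, 7.4, 231.5]
tool_rot: [-3.142, 0.001, -2.956]
force: [0.6, 1.4, -0.0]
width: 42.9
gripper_force: 0.0
clock: 4.88
eef_pos: [433.5, -137.1, 128.8]
tool_rot: [3.139, -0.005, -2.956]
force: [0.6, -0.3, 0.9]
width: 42.6
gripper_force: 0.0
t 4.8833 jig [-149.1  111.3] z 128.8 yaw-jig -4.713 F [ 0.6 -0.3  0.9] w 42.6
plate 0.95 [-159.5   19.7]
slot_mouth 0.93 [-3.3 -0.8]
[[-314.4, 239.3], [-267.7, 239.2], [-277.8, 180.2], [-328.5, 180.3]]
[[-223.9, 70.8], [-95.9, 72.2], [-89.1, -23.3], [-231.3, -24.9]]
```

View pics/w1.png

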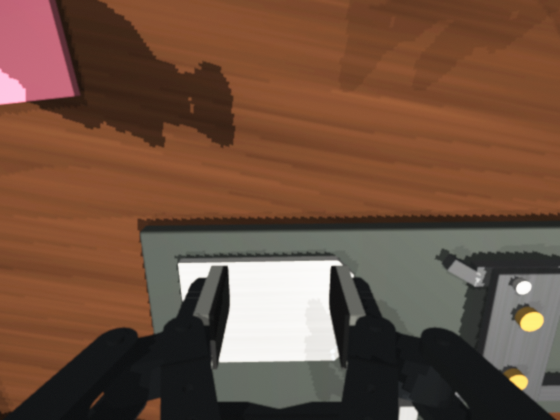

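The wrist view shows the plate's +y edge at row ~260 (cols 180-340). The bed's +y edge is at row ~230, with the bed's rear corner at (228,143).

Run:
```python
from h import *
d=cam("wrist")
for n,rc,z in (("bed rear corner -250,90",(231,143),15),("bed edge 90",(229,350),15),("bed edge",(226,540),15),("pl rear",(263,179),23),("pl front",(262,335),23),("pl rear -y",(362,190),23),("bush",(318,529),43),("bush",(380,518),43)): print(n,jig(ray(d,rc,z)).round(1))
```

```text
bed rear corner -250,90 [-253.5   82.5]
bed edge 90 [-97.6  84. ]
bed edge [44.5 86.3]
pl rear [-226.3   59.7]
pl front [-108.9   60.5]
pl rear -y [-225.3  -32.5]
bush [31.9 25.1]
bush [ 35.7 -32.1]
```

```bash
python3 -m crank '[[[0,-0.35,0.9,0],[0,0,0.9,0],[0,0,0.9,0],[0,0,0.9,0],[0,0,0.7,0],[0,0,0.2,0],[0,0,0,0]]]' 
python3 -m crank '[[[0,0,0.08,0],[0,0,0.08,0],[0,0,0.08,0],[0,0,0.08,0],[0,0,0,0]]]'; python3 -c "from h import *;st()"
```

```text
clock: 5.72
eef_pos: [436.9, -147.0, 24.4]
tool_rot: [-3.141, -0.003, -2.955]
force: [0.5, -0.3, -0.1]
width: 42.4
gripper_force: 0.0
clock: 6.13
eef_pos: [437.5, -147.4, 17.7]
tool_rot: [-3.139, -0.002, -2.955]
force: [-0.2, -0.6, 0.0]
width: 42.7
gripper_force: 0.0
t 6.1333 jig [-160.   109.3] z 17.7 yaw-jig -4.712 F [-0.2 -0.6  0. ] w 42.7
```

```bash
python3 -m crank '[[[0,0,0.1,0],[0,0,0.1,0],[0,0,0.1,0],[0,0,0.08,0],[0,0,0,0]]]' | grep -E 'pos|force:'
python3 -m crank '[[[0,0,0.08,0],[0,0,0.08,0],[0,0,0.08,0],[0,0,0,0]]]'| grep -E 'pos|force:'
```

```text
eef_pos: [437.1, -147.4, 7.9]
force: [0.4, -0.3, -0.3]
gripper_force: 0.0
eef_pos: [436.9, -147.3, 1.7]
force: [0.0, 0.7, -0.5]
gripper_force: 0.0
```

```bash
python3 -m crank '[[[0,0,0.06,0],[0,0,0.06,0],[0,0,0,0]]]'| grep -E 'pos|force:'
python3 -m crank '[[[0,0,0.06,0],[0,0,0.06,0],[0,0,0,0]]]'| grep -E 'pos|force:'
```

```text
eef_pos: [436.7, -147.1, -1.7]
force: [-0.5, 0.2, 0.1]
gripper_force: 0.0
eef_pos: [436.7, -147.1, -2.0]
force: [-5.2, 1.1, 36.9]
gripper_force: 18.7
```

```bash
python3 -m crank '[[[0,0,-0.8,0],[0,0,-0.02,0],[-0.4,0,0,0],[-0.4,0,0,0],[-0.3,0,0,0],[-0.2,0,0,0],[-0.15,0,0,0],[0,0,0,0]]]'| grep -E 'pos|force:'
python3 -m crank '[[[-0.15,0,0,0],[-0.15,0,0,0],[-0.15,0,0,0],[-0.1,0,0,0],[0,0,0,0]]]'| grep -E 'pos|force:'
python3 - <<'E'
from h import *
st(); d=cam("wrist"); save(d,"pics/w2.png")
E
```

```text
eef_pos: [471.0, -140.0, 14.8]
force: [-1.6, -0.9, 0.5]
gripper_force: 1.3
eef_pos: [486.9, -137.5, 15.5]
force: [-1.8, -0.3, -1.0]
gripper_force: 0.5
t 8.4667 jig [-159.3   59. ] z 15.5 yaw-jig -4.712 F [-1.8 -0.3 -1. ] w 42.7
```

View pics/w2.png

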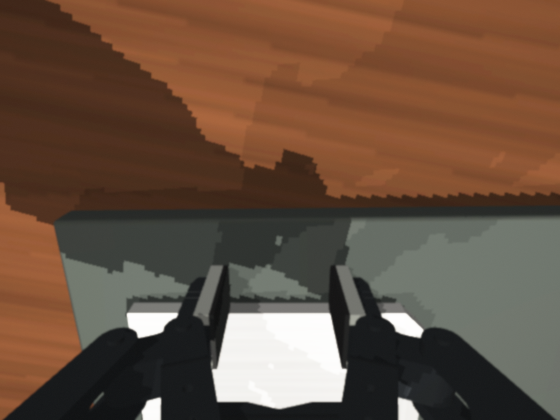

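Run:
```python
from h import *
d=cam("wrist")
for n,rc,z in (("bed edge",(220,62),15),("bed edge",(216,400),15),("pl top edge rear",(313,130),23),("front",(312,400),23),("pl bottom edge",(300,130),15)): print(n,jig(ray(d,rc,z)).round(1))
E=np.array(d["extrinsics"]);K=np.array(d["intrinsics"]);print(jig(E[:3,3]),E[2,3])
for x in(-32,32):
  for dy in(-11,11):
    p=np.r_[world(-159+x,59+dy),17]; c=E[:3,:3].T@(p-E[:3,3]); print(x,dy,(K@[c[0]/-c[2],c[1]/c[2],1])[:2].round())
d=cam("top")
for r in ctrl.trace("top","plate")[:3]:
    m=r["mask"].astype(np.uint8);b=cv2.boxPoints(cv2.minAreaRect(cv2.findNonZero(m))); print([jig(ray(d,(q[1],q[0]),23)).round(1).tolist() for q in b])
```

```text
bed edge [-249.2   87.5]
bed edge [-110.2   89.1]
pl top edge rear [-223.3   48.1]
front [-108.5   48.6]
pl bottom edge [-226.2   49.3]
[-159.60836231  143.18598647] 158.99586408504354
-32 -11 [208. 305.]
-32 11 [205. 260.]
32 -11 [354. 305.]
32 11 [357. 260.]
[[-64.6, -18.3], [-186.9, -88.1], [-222.8, -24.4], [-100.6, 44.9]]
[[-330.2, 178.6], [-363.0, 165.0], [-393.5, 238.3], [-360.7, 251.8]]
[[338.8, 119.5], [210.1, 97.8], [194.2, 184.3], [322.6, 205.6]]
```

Contact is good: the plate's +y edge is now flush at the fingers and parallel, at y≈49. I'll push 5 mm more, back off, lift, and turn for the rear push.

```bash
python3 -m crank '[[[-0.1,0,0,0],[-0.1,0,0,0],[0,0,0,0],[0.4,0,0,0],[0.4,0,-0.5,0],[0,0,-1,0],[0,0,-1,0],[0,0,0,0]]]'| grep -E 'pos|force:'
python3 -m crank '[[[0,-0.9,0,1],[0,-0.9,0,1],[0,0,0,1],[0,0,0,1],[0,0,0,1],[0,0,0,1],[0,0,0,1],[0,0,0,1],[0,0,0,1],[0,0,0,1],[0,0,0,1],[0,0,0,1]]]' | grep pos
python3 -m crank '[[[0,0,0,1],[0,0,0,1],[0,0,0,1],[0,0,0,1],[0,0,0,1],[0,0,0,1],[0,0,0,1],[0,0,0,0.64],[0,0,0,0]]]'| grep pos
python3 -c "from h import *;st()"
```

```text
eef_pos: [474.2, -140.6, 81.7]
force: [-0.1, -0.9, 0.2]
gripper_force: 0.0
eef_pos: [478.3, -185.0, 78.1]
eef_pos: [478.3, -185.1, 78.1]
t 11.0833 jig [-204.5   76.2] z 78.1 yaw-jig -0.001 F [-1.   0.6 -1.1] w 42.5
```

```bash
python3 -m crank '[[[-0.9,0.6,0,0],[-0.9,0.6,0,0],[0,0.6,0,0],[0,0.6,0,0],[0,0.62,0,0],[0,0,0,0]]]'| grep pos
python3 - <<'E'
from h import *
st(); d=cam("wrist"); save(d,"pics/w3.png")
E
```

```text
eef_pos: [564.2, -214.2, 78.0]
t 11.5833 jig [-249.    -2.8] z 78.0 yaw-jig 0.003 F [ 1.3 -0.5  0.2] w 42.9
```

View pics/w3.png

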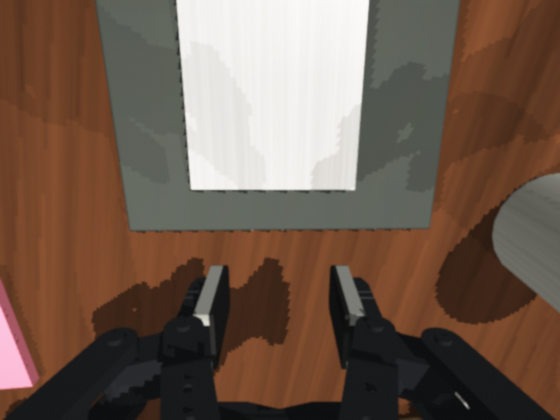

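The plate is square to the bed, at cols 190-357 against the bed's 130-431, so its y is about +4 mm. That is well inside the flare. Next I descend and push.

```bash
python3 -m crank '[[[0,0,0.8,0],[0,0,0.8,0],[0,0,0.5,0],[0,0,0.3,0],[0,0,0.06,0],[0,0,0,0]]]'| grep -E 'pos|force:'
python3 -m crank '[[[0.2,0,0,0],[0.2,0,0,0],[0.2,0,0,0],[0.3,0,0,0],[0.3,0,0,0],[0.3,0,0,0],[0.3,0,0,0],[0.3,0,0,0],[0.3,0,0,0],[0.2,0,0,0],[0,0,0,0]]]'| grep -E 'pos|force:'
python3 -c "from h import *;st()"
```

```text
eef_pos: [559.6, -215.4, 16.2]
force: [0.6, 0.2, 0.2]
gripper_force: 0.0
eef_pos: [548.3, -149.7, 16.8]
force: [1.8, -1.5, 0.3]
gripper_force: 0.4
t 13.05 jig [-182.7    0.8] z 16.8 yaw-jig 0.001 F [ 1.8 -1.5  0.3] w 42.7
```

```bash
python3 -m crank '[[[0.2,0,0,0],[0.2,0,0,0],[0.2,0,0,0],[0.2,0,0,0],[0.2,0,0,0],[0.2,0,0,0],[0.2,0,0,0],[0.2,0,0,0],[0.2,0,0,0],[0.2,0,0,0],[0.2,0,0,0],[0,0,0,0]]]'| grep -E 'pos|force:'
python3 - <<'E'
from h import *
st(); d=cam("wrist"); save(d,"pics/w4.png")
E
```

```text
eef_pos: [537.7, -96.4, 16.4]
force: [0.6, -2.6, 1.3]
gripper_force: 1.1
t 14.05 jig [-128.4    1.4] z 16.4 yaw-jig 0.0 F [ 0.6 -2.6  1.3] w 42.9
```

View pics/w4.png

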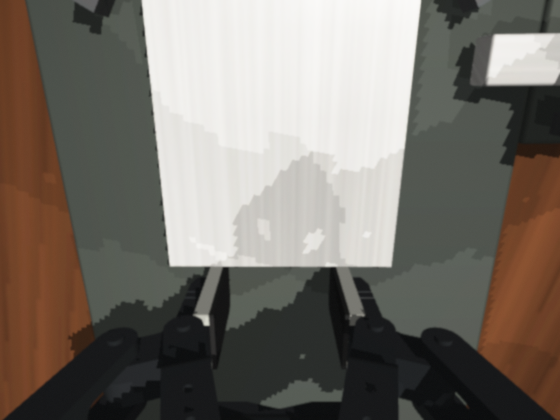

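The plate is straight and centred: cols 169-392 against the bed's 78-488. I'll continue the push.

```bash
python3 -m crank '[[[0.2,0,0,0],[0.2,0,0,0],[0.2,0,0,0],[0.2,0,0,0],[0.2,0,0,0],[0.2,0,0,0],[0.2,0,0,0],[0.2,0,0,0],[0.2,0,0,0],[0.2,0,0,0],[0,0,0,0]]]'| grep -E 'pos|force:'
python3 -c "from h import *;st()"
```

```text
eef_pos: [528.2, -46.1, 16.2]
force: [0.4, -0.9, -0.1]
gripper_force: 0.0
t 15.0167 jig [-77.2   1.4] z 16.2 yaw-jig 0.001 F [ 0.4 -0.9 -0.1] w 42.5
```

```bash
python3 -m crank '[[[0.2,0,0,0],[0.2,0,0,0],[0.2,0,0,0],[0.2,0,0,0],[0.2,0,0,0],[0.15,0,0,0],[0.1,0,0,0],[0,0,0,0]]]'| grep -E 'pos|force:'
python3 -m crank '[[[0.1,0,0,0],[0.1,0,0,0],[0.1,0,0,0],[0.1,0,0,0],[0,0,0,0]]]'| grep -E 'pos|force:'
python3 -c "from h import *;st()"
```

```text
eef_pos: [522.5, -16.2, 16.2]
force: [-0.0, -0.5, 0.4]
gripper_force: 0.0
eef_pos: [521.4, -7.9, 16.3]
force: [0.9, -3.9, -1.0]
gripper_force: 2.1
t 16.1 jig [-38.4   1.1] z 16.3 yaw-jig -0.0 F [ 0.9 -3.9 -1. ] w 42.7
```

```bash
python3 -m crank '[[[0.1,0,0,0],[0.08,0,0,0],[0,0,0,0]]]'| grep -E 'pos|^force:'
python3 -m crank '[[[0.08,0,0,0],[0,0,0,0]]]'| grep -E 'pos|^force:'
python3 -c "from h import *;st()"
```

```text
eef_pos: [521.8, -7.4, 16.4]
force: [3.2, -12.0, -2.7]
eef_pos: [521.9, -7.3, 16.5]
force: [4.6, -16.3, -3.3]
t 16.5167 jig [-37.8   0.4] z 16.5 yaw-jig -0.004 F [  4.6 -16.3  -3.3] w 42.6
```

```bash
python3 -m crank '[[[0.15,0,0,0],[0,0,0,0],[-0.6,0,0,0],[-0.6,0,0,0],[0,0,-0.8,0],[0,0,-1,0],[0,0,-1,0],[0,0,-1,0],[-0.8,0,0,0],[-0.8,0,0,0],[0,0,0,0]]]'| grep -E 'pos|^force:'
python3 - <<'E'
from h import *
st(); d=cam("wrist"); save(d,"pics/w5.png")
for r in ctrl.place_of("wrist","latch_grip")[:2]: print(r["confidence"],r["position"],jig(ray(d,r["position"],67)))
for r in ctrl.place_of("wrist","slot_mouth")[:2]: print(r["confidence"],r["position"],jig(ray(d,r["position"],15)))
for r in ctrl.place_of("wrist","plate")[:2]: print(r["confidence"],r["position"],jig(ray(d,r["position"],15)))
E
```

```text
eef_pos: [533.2, -69.5, 112.1]
force: [0.1, -0.6, -0.1]
t 17.4333 jig [-101.     0.8] z 112.1 yaw-jig -0.004 F [ 0.1 -0.6 -0.1] w 42.5
0.82 [121.2, 503.8] [ -39.26435537 -109.49847099]
```

View pics/w5.png

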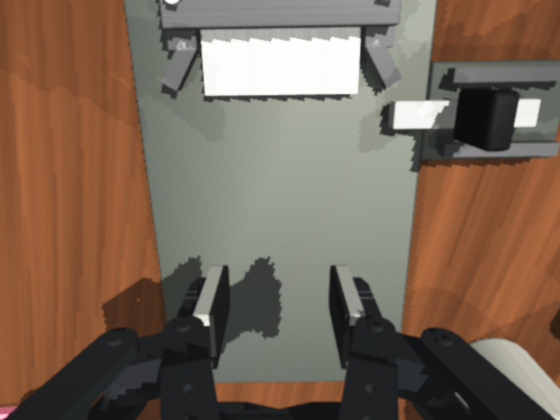

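Run:
```python
from h import *
d=cam("wrist")
for n,rc,z in (("rear L",(97,205),23),("rear R",(94,357),23),("flare tip L",(88,170),26),("flare R",(85,393),26),("bar front tip",(101,395),28),("bar rear tip",(129,393),28),("grip front L",(88,458),67),("grip rear L",(143,470),67),("grip rear R",(150,510),67)): print(n,jig(ray(d,rc,z)).round(1))
```

```text
rear L [-24.1  46.1]
rear R [-22.4 -44. ]
flare tip L [-18.9  65.6]
flare R [-17.3 -64. ]
bar front tip [-26.1 -65.4]
bar rear tip [-42.2 -65.9]
grip front L [-17.8 -83.4]
grip rear L [-44.  -93.4]
grip rear R [ -47.5 -114. ]
```

The plate's rear edge lies just behind the flare tips and about 3-5 mm ahead of the latch bar's line. With the hard stop felt earlier, it is home. Now the latch: shut the fingers, come down outside the grip and push along +y.

```bash
python3 -m crank '[[[0,0.9,0,0],[0,0.9,0,0],[0,0.9,0,0],[0,0.9,0,0],[0.5,0.9,0,0],[0.5,0.9,0,0],[0.5,0.6,0,0],[0.5,0,0,0],[0.5,0,0,0],[0,0,0,0]]]' 1 | grep -E 'pos|^force:|width'
python3 - <<'E'
from h import *
st(); d=cam("wrist"); save(d,"pics/w6.png")
E
```

```text
eef_pos: [666.0, 28.0, 110.1]
force: [-0.5, 0.4, 0.1]
width: -0.0
t 18.5167 jig [ -29.9 -147.8] z 110.1 yaw-jig 0.005 F [-0.5  0.4  0.1] w -0.0
```

View pics/w6.png

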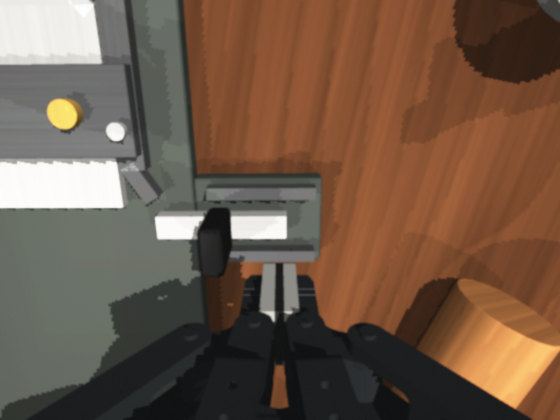

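The shut fingers (cols 260-298) stand clear outside the grip (cols 199-231). Next I descend and push.

```bash
python3 -m crank '[[[-0.3,0,0.6,0],[0,0,0.6,0],[0,0,0.6,0],[0,0,0.5,0],[0,0,0,0]]]'| grep -E 'pos|^force:'
python3 -m crank '[[[0,-0.3,0,0],[0,-0.3,0,0],[0,-0.3,0,0],[0,-0.2,0,0],[0,-0.2,0,0],[0,-0.2,0,0],[0,0,0,0]]]'| grep -E 'pos|^force:'
python3 -c "from h import *;st()"
```

```text
eef_pos: [666.7, 14.1, 50.6]
force: [-0.5, -0.3, -0.1]
eef_pos: [631.9, 8.1, 54.0]
force: [-0.3, -0.0, -0.7]
t 19.5667 jig [ -43.1 -110.5] z 54.0 yaw-jig -0.001 F [-0.3 -0.  -0.7] w 0.3
```

```bash
python3 -m crank '[[[0.1,-0.2,0,0],[0.1,-0.2,0,0],[0,-0.2,0,0],[0,-0.2,0,0],[0,-0.1,0,0],[0,0,0,0]]]'| grep -E 'pos|^force:'
python3 - <<'E'
from h import *
st(); d=cam("wrist"); save(d,"pics/w7.png")
for r in ctrl.place_of("wrist","latch_grip")[:2]: print(r["confidence"],r["position"],jig(ray(d,r["position"],67)))
E
```

```text
eef_pos: [608.3, 9.5, 53.4]
force: [-0.2, -1.0, 0.6]
t 20.0667 jig [-37.3 -87.6] z 53.4 yaw-jig -0.0 F [-0.2 -1.   0.6] w -0.1
0.9 [305.6, 225.7] [-41.32866731 -65.60346357]
```

View pics/w7.png

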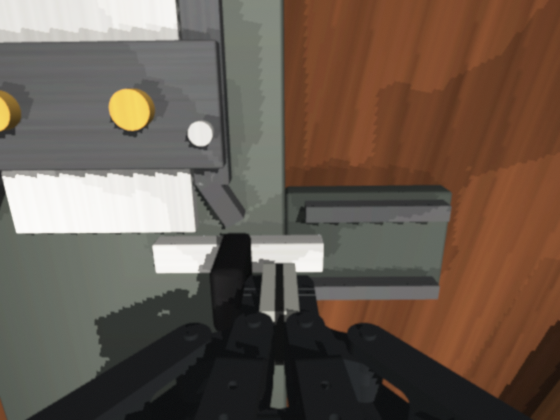

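The latch has nearly closed. Its bar (cols 153-323) overlaps behind the plate, whose rear right corner is at (232,195). I'll keep pushing to the stop.

```bash
python3 -m crank '[[[0,-0.1,0,0],[0,-0.1,0,0],[0,0,0,0]]]'| grep -E 'pos|^force:'
python3 -m crank '[[[0,-0.1,0,0],[0,-0.1,0,0],[0,0,0,0]]]'| grep -E 'pos|^force:'
python3 -c "from h import *;st()"
```

```text
eef_pos: [606.4, 8.9, 53.6]
force: [5.2, 2.0, -3.8]
eef_pos: [606.1, 8.9, 54.2]
force: [12.3, 2.8, -10.3]
t 20.6667 jig [-37.6 -85.4] z 54.2 yaw-jig 0.0 F [ 12.3   2.8 -10.3] w 0.1
```

The stop was felt at y = -85.4, against -85.5 predicted. I'll back off, lift and check.

```bash
python3 -m crank '[[[0,0,0,0],[0,0,0,0],[0,0.5,0,0],[0,0.7,0,0],[0,0,-1,0],[0,0,-1,0],[0,0,-1,0],[-0.9,0,-1,0],[-0.9,0,0,0],[-0.9,0,0,0],[-0.9,0,0,0],[0,0,0,0]]]'| grep -E 'pos|^force:'
python3 - <<'E'
from h import *
st(); d=cam("wrist"); t=cam("top"); save(t,"pics/t9.png",(155,270,180,340),3)
w=cv2.resize(d["img"],(560,420)); tc=cv2.resize(t["img"][155:270,180:340],(240,172))
o=np.zeros((420,800,3),np.uint8); o[:,:560]=w; o[:172,560:]=tc; cv2.imwrite("pics/w9.png",o[:,:,::-1])
for r in ctrl.place_of("wrist","latch_grip")[:1]: print(r["confidence"],r["position"],jig(ray(d,r["position"],67)))
E
```

```text
eef_pos: [645.6, -82.8, 153.4]
force: [0.1, -0.5, -0.1]
t 21.6667 jig [-135.  -107.1] z 153.4 yaw-jig -0.008 F [ 0.1 -0.5 -0.1] w -0.4
0.83 [53.5, 205.1] [-39.47609388 -64.89738579]
```

View pics/w9.png

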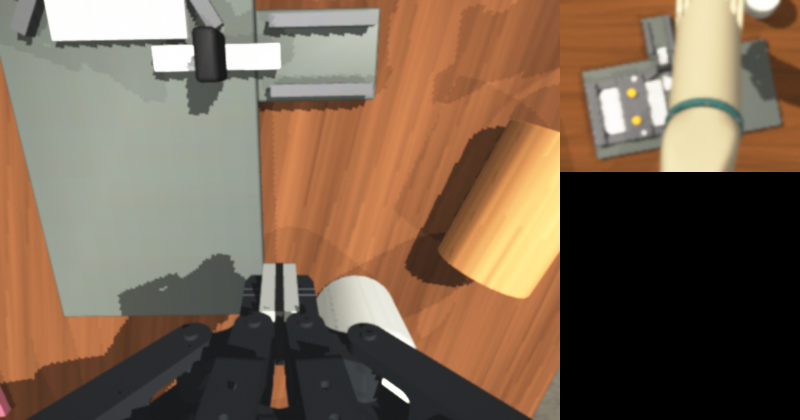

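The picture shows the latch grip at (53,205), i.e. jig y = -64.9 against -64.5 when closed. The bar lies behind the plate and the arm is clear of everything.

```bash
python3 -c "from cell import ctrl;print(ctrl.finish_job())"
```

```text
the job is handed in; nothing more can be done
None
```

The plate is home against the end stop, the latch is closed to its stop behind it, the robot never touched the hammer, tin or bowl, and the job was handed in at about 22 s of the 64 s allowed (no verdict came back).

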